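# Dial the key box's code wheel and pop its lid

### The arm

A 6-joint arm with a two-finger parallel gripper is mounted at the origin on the work surface. World frame = base frame: x ahead of the robot, y to its left, z up, the work surface at z = 0. Lengths are in m, angles in rad, forces in N, time in s.
With the tool pointing down it reaches from about 0.375 to 0.9 m from the base axis. Payload 3.1 kg.
Tool frame: the origin (TCP) lies midway between the tips of the shut fingers; the grasp point (between the pads) lies 19 mm behind it; x points along the fingers, z is the direction in which the jaws open and shut, and the axes are right-handed (so a half turn about x gives the same grasp; the last joint's range is limited). The gripper opens to 85 mm and grips with 20 to 120 N. Pads are 22 mm wide; open, the fingers measure 114 mm over their backs; the gripper's body (76 mm by 85 mm) begins 54 mm behind the grasp point. The pads swing forward as they close: fully open they stand 13 mm farther back than shut.
Start: joints at [0.997, 0.527, 1.433, -0, 1.181, -0.178], TCP at [0.241, 0.577, 0.231] pointing down, gripper open.
Joint ranges: [-3.08, 3.08], [-0.75, 2.2], [0.22, 2.44], [-1.43, 4.57], [0, 2.65], [-2.85, 2.85]. Speed limits (rad/s): [2.79, 2.79, 3.14, 3.14, 3.14, 3.14].

### API

Orientations are given as a unit quaternion [x, y, z, w].
In Python, from station import status, snapshot, camera_params, ticket gives the robot as it stands.
- The arm moves only by the tool arm_command, never from a script. Its argument "series" is a list that holds one entry, the list of rows, each a list of 4 numbers: the shift along the tool's x, y, z in mm, then the turn about the tool's x in rad. A call has 1 to 10 rows; each row shifts and turns the commanded pose from where the row before left it, along the tool's axes as they then stand; what a row does not reach is not made up. A row lasts 1/10 s, in which the tool goes at most 50 mm and 8.59 degrees, less where a joint would pass 70% of its speed; a pose out of reach is approached as far as the arm can. A call is refused whole if a number of a shift passes 50 or a number of a turn 0.15, either way. A call with a gripper value outside its range is refused whole. "jaw" is the opening in per cent of the stroke, from 0 (shut) to 100 (fully open), set as the call begins (left out, the last holds). The fingers move at their own pace and stop on an object; "force" is the grip in N (left out, the last holds). Time passes only in rows, so rows that do not move let the fingers close. It gives the time, the measured TCP pose, the force and the opening at its end, in the units of the state.
- status.sense(): the state, without advancing time (a new reading comes with each control period).
- snapshot(name): name is "scene" or "top"; returns the picture (480x640x3 uint8, red, green, blue); there is no depth.
- camera_params(name): a dict with "fovy" (degrees; the focal length in pixels is half the picture's height over the tangent of half this angle, whatever the lens; pixels are square), "cx", "cy" (the principal point, pixels), "extrinsics" (4x4, takes a point from camera to world coordinates). Camera axes: x right, y down, z forward; pixel columns grow to the right and rows downward; lengths in m; the calibration is good to about 2 mm. A picture is of the moment at which its call begins. camera_params takes no time and is no camera call.
- ticket.sign_off(): hands the job in, once; it reports no verdict.
The state is a dict: "t": time; "q": joint angles; "qd": joint speeds; "tau": joint torques, N m; "tcp_pos": TCP position; "tool_rot": TCP orientation; "force": force on the tool from outside, world axes, zero at the start; "ft_torque": the same for the moment, N m; "finger_gap": opening from 0.0 (shut) to 1.0 (fully open).
Only numpy, scipy, OpenCV 4.12 (cv2) and the standard library are available. Lean on these libraries where they do the work, as an engineer would, in place of code of your own. Each camera call takes 0.05 s, during which the arm holds its last target. There are 200 camera calls.

### The job

Unlock the clear acrylic box: with a fingertip, flick the edge of the black six-armed thumbwheel beside it clockwise (seen from above), click by click, until its yellow arm rests in the click at the red pointer, without running on past it. Then press the green button down so that the spring clip lets go and the lid springs up by itself; do not touch the lid, and leave everything else on the shelf where it stands.

Things in the scene. Friction and masses are not known exactly. Their poses are not given: they have to be found in the camera images.
- lockbox: fixed aluminium base plate 250 x 310 mm, 8 mm thick, on the shelf, carrying all parts of the lock. Origin: on the shelf, 10 mm in +x of the plate's centre; x points away from the robot at yaw 0, z up. In its frame (mm) the wheel's axis is at x -40, y -78, the green button at x -95, y 75, and the clear box (120 x 140, 85 high with its lid shut) is centred at x 45, y 75
- pointer (a point): point of the red pointer, 62 mm above the shelf, 4 mm outside the wheel's arms on the wheel's far (+x) side, on a grey post 20 x 16 mm and 64 high that reaches 27 mm back from here
- clip_top (a point): top of the dark steel spring clip at the middle of the box's front wall, 91 mm above the shelf; 12 x 26 mm; leave it alone, the button draws it back
- wheel (a joint): turn of the thumbwheel (rad), growing clockwise from above: 0 = yellow arm at the pointer. Clicks pi/3 apart; it rests at multiples of pi/3 and starts 2, 3 or 4 clicks short (-2.09, -3.14, -4.19). Push an arm some 0.6 rad or more and it snaps on to the next click when let go; less, and it springs back. About 3 N at an arm's tip. No stop; full turns count on, so 0 is wanted, not 2 pi
- wheel_centre (a point): centre of the thumbwheel, 52 mm above the shelf: a star 15 mm thick (45 to 60 mm above the shelf), hub 60 mm across, six arms 9 mm wide with round ends 45 mm from the axis. At rest one arm points to the pointer, the others every 60 degrees, so one points to the lockbox's -x. Below is a drum 62 mm across; under the arms' ends there is free room down to the plate (8 mm)
- yellow_tip (a point): outer end of the wheel's one yellow arm, 45 mm from the axis, half-way up its thickness
- button (a joint): travel of the green push button (m): 0 up, 0.006 fully down; springs back. About 5 N presses it fully down; the clip lets the lid go at about 0.004
- button_top (a point): centre of the top of the green button, 32 mm across, 30 mm above the shelf, pressed straight down; black collar 48 mm across round it, 12 mm high above the plate
- lid (a joint): opening angle of the clear lid (rad): 0 shut and held by the clip, springs up to about 0.8 when the clip lets go. Hinged at the box's far (+x) rim
- lid_front (a point): middle of the lid's front edge (with black strip), 120 mm from the hinge
- sprayer_mid (a point): loose grey trigger sprayer, 84 mm across, 233 mm high, standing; point on its axis 90 mm above its foot
- tin_mid (a point): loose round aluminium tin, 79 mm across, 44 mm high; its centre
- brush_mid (a point): loose wheel brush lying down, 270 mm long, 48 mm across the brown bristles, black handle; point on its axis, 24 mm above the shelf, 160 mm from the handle's end; x along the brush to the bristle end
- polish_mid (a point): loose white bottle with blue cap, 60 mm across, 150 mm high, standing; its centre
- hubring: loose orange plastic hub ring lying flat, 70 mm across, 12 mm high; origin at the centre of its underside

How it is judged:
On the way, in this order (a step that is already met when the one before it is completed fails the run):
1. the wheel rests in the click with its yellow arm at the pointer, the lid still shut (value of joint wheel between -0.2 and 0.2 rad and value of joint button below 0.002 m and value of joint lid below 0.06 rad), for 0.3 s.
2. the button is pressed and the lid springs open (value of joint lid above 0.5 rad), for 0.2 s.
At the end, for the whole second after the job is handed in: the wheel rests within 0.15 rad of the yellow arm standing at the pointer, the lid has sprung open by more than 0.6 rad and is at rest, the button is up again, and no loose thing stands more than 20 mm from where it was (value of joint wheel between -0.15 and 0.15 rad and value of joint lid above 0.6 rad and velocity of joint lid below 0.1 rad/s and value of joint button below 0.002 m and distance of each of sprayer_mid, tin_mid, brush_mid, polish_mid, hubring from where it was at the start of the episode below 0.02 m); the robot touches nothing.
It fails at once if the lid is let open while the yellow arm is not at the pointer (value of joint lid above 0.12 rad and (value of joint wheel below -0.3 rad or value of joint wheel above 0.3 rad)).
It fails at once if the wheel runs on past the pointer by more than half a click (value of joint wheel above 0.6 rad).
It fails at once if the lid is touched by the robot (contact force between any of the fingers, the arm and lid above 1 N).
It fails at once if a loose thing is moved by more than 30 mm, lifted or knocked over (distance of any of sprayer_mid, tin_mid, brush_mid, polish_mid, hubring from where it was at the start of the episode above 0.03 m).
It also fails if it takes over 54 s, if anything falls off the work surface, if the arm or the gripper's body presses on something with over 40 N, if the wrist force passes 120 N, or if a joint passes its speed limit or range.

## Working session

There is one attempt and no reset: what is moved stays moved. The work goes in short steps, Python scripts to look and compute and a tool call to move; the robot and the scene stay as the last step left them, time stands still between calls to the robot, and variables do not carry over. Pictures are saved under pics/ and viewed, about 8 in all and at most 12, crops included, and the job is handed in when it is done.

Besides the shell and the picture viewer there is one more tool, called after "Call:" in YAML: its name, and indented under it one key for each argument. arm_command: Moves the arm, as the interface text tells. Its arguments: {"type":"object","properties":{"series":{"type":"array"},"jaw":{"type":"number"},"force":{"type":"number"}},"required":["series"]}

```bash
ls; mkdir -p pics
python3 - <<'E'
from station import status,snapshot,camera_params
import cv2
for n in("scene","top"):
    cv2.imwrite(f"pics/{n}0.png",snapshot(n)[:,:,::-1]); p=camera_params(n); print(n,p["fovy"],p["cx"],p["cy"],p["extrinsics"])
s=status.sense();print(s["t"],s["tcp_pos"],s["tool_rot"],s["force"])
E
```

```text
pics
scene 51.23676112693802 320.00409360845157 241.70717238966265 [[-0.49882303  0.74131178 -0.44903499  1.03117895]
 [ 0.86670218  0.42563491 -0.26011968  0.33393494]
 [-0.00170481 -0.51893329 -0.85481304  0.94743061]
 [ 0.          0.          0.          1.        ]]
top 55.081499780130045 320.2508288700614 241.02797032299915 [[-1.15635218e-02 -9.82710468e-01  1.84787504e-01  3.88817521e-01]
 [-9.99932607e-01  1.15552040e-02 -1.12195131e-03  9.50290900e-02]
 [-1.03270400e-03 -1.84788024e-01 -9.82777859e-01  1.10592398e+00]
 [ 0.00000000e+00  0.00000000e+00  0.00000000e+00  1.00000000e+00]]
0.1 [0.24057699 0.57614396 0.23042604] [-0.39220965  0.5891926   0.39166076  0.58789924] [-0.38575966  0.08088724  0.35536284]
```

View pics/top0.png

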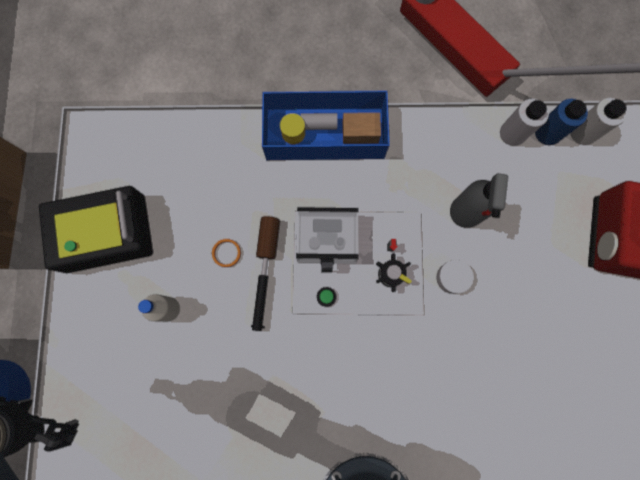

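View pics/scene0.png

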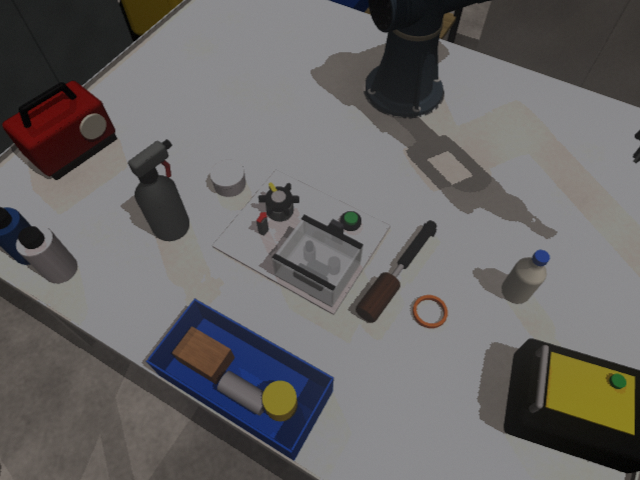

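Top view: pointer (393,245), wheel (393,271) with its yellow arm at about (408,279), which is 120° clockwise past the pointer, so 4 clicks are needed. Button is at (326,297). The scene view agrees.

```bash
cat > h.py <<'E'
from station import status,snapshot,camera_params
import cv2,numpy as np
from scipy.spatial.transform import Rotation as R
def ray(n,uv):
    p=camera_params(n);f=240/np.tan(np.radians(p["fovy"]/2));E=p["extrinsics"]
    d=E[:3,:3]@np.array([(uv[0]-p["cx"])/f,(uv[1]-p["cy"])/f,1]);return E[:3,3],d/np.linalg.norm(d)
def plane(n,uv,z):
    o,d=ray(n,uv);return o+d*(z-o[2])/d[2]
def two(a,b):
    (o,d),(p,e)=ray("top",a),ray("scene",b)
    s,t=np.linalg.lstsq(np.c_[d,-e],p-o,rcond=None)[0];A=o+s*d;B=p+t*e;return (A+B)/2,np.linalg.norm(A-B)
def blob(im,lo,hi,box):
    h=cv2.cvtColor(im,cv2.COLOR_RGB2HSV);m=cv2.inRange(h,lo,hi);k=np.zeros_like(m);x0,y0,x1,y1=box;k[y0:y1,x0:x1]=m[y0:y1,x0:x1]
    n,_,st,c=cv2.connectedComponentsWithStats(k)
    if n<2:return None
    i=1+np.argmax(st[1:,4]);return c[i].round(1),st[i,:].tolist()
BT,BS=(285,205,430,320),(210,170,395,310)
G=((45,80,30),(85,255,255));Y=((22,110,90),(35,255,255));RD=((0,130,80),(8,255,255))
E
cat > m.py <<'E'
from h import *
T,S=snapshot("top"),snapshot("scene")
for nm,c,z in(("green",G,.03),("yellow",Y,.06),("red",RD,.063)):
    t,s=blob(T,*c,BT),blob(S,*c,BS);print(nm,t,s)
    if t and s:print("  planes",plane("top",t[0],z).round(4),plane("scene",s[0],z).round(4),"two",two(t[0],s[0]))
# black star
g=cv2.cvtColor(T,cv2.COLOR_RGB2GRAY)[250:295,370:420]
m=(g<70).astype(np.uint8);ys,xs=np.nonzero(m);c=cv2.minEnclosingCircle(np.c_[xs,ys].astype(np.float32));print("star",c[0][0]+370,c[0][1]+250,c[1],plane("top",(c[0][0]+370,c[0][1]+250),.06))
s=status.sense();M=R.from_quat(s["tool_rot"]).as_matrix();print(s["t"],s["tcp_pos"],"\n",M.round(3))
cv2.imwrite("pics/crop1.png",cv2.resize(T[200:320,280:440,::-1],None,fx=5,fy=5,interpolation=2))
E
python3 m.py
```

```text
green (array([326., 296.]), [319, 289, 15, 15, 178]) (array([350.7, 217.6]), [344, 212, 14, 13, 143])
  planes [0.4608 0.0819 0.03  ] [0.4615 0.0825 0.03  ] two (array([0.46086402, 0.08204809, 0.02888718]), np.float64(0.0002789328025019547))
yellow (array([404.8, 278.4]), [400, 274, 11, 9, 56]) (array([272.3, 187. ]), [269, 183, 8, 9, 40])
  planes [ 0.4966 -0.0977  0.06  ] [ 0.4945 -0.099   0.06  ] two (array([ 0.49637614, -0.09727731,  0.06311844]), np.float64(0.00035493915455273945))
red (array([393. , 244.2]), [390, 239, 7, 11, 55]) (array([261.3, 216.6]), [257, 212, 9, 10, 51])
  planes [ 0.5755 -0.0736  0.063 ] [ 0.5746 -0.075   0.063 ] two (array([ 0.5754052 , -0.0737267 ,  0.06475123]), np.float64(0.0009612454872495028))
star 390.5 270.5 20.651975631713867 [ 0.51508611 -0.0658482   0.06      ]
0.2 [0.24072018 0.57634092 0.23069485] 
 [[-0.001 -0.923  0.386]
 [-0.001  0.386  0.923]
 [-1.     0.    -0.001]]
```

View pics/crop1.png

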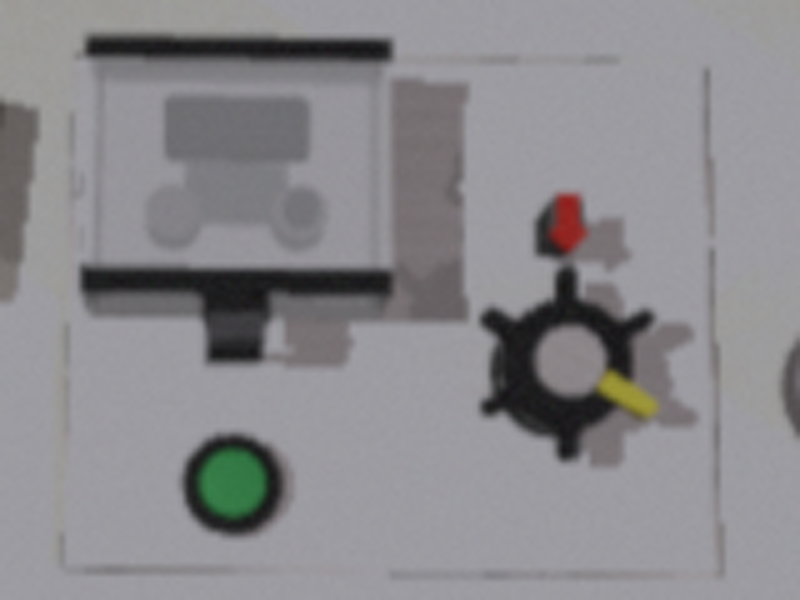

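Run:
```python
from h import *
w=plane("top",(393.2,272.1),.06);b=np.array([.4610,.0821])
print(w)
d=w[:2]-b;print(d,np.hypot(*d),np.hypot(55,153),"yaw",np.arctan2(d[1],d[0])-np.arctan2(-153,55))
a=plane("top",(280+65/5,200+569/5),.008);c=plane("top",(280+720/5,200+575/5),.008);print(a,c,np.linalg.norm(a-c),np.arctan2(a[0]-c[0],-(a[1]-c[1])))
r=plane("top",(393.2,253.5),.06);print("tip",r, plane("top",(393.2,291.5),.06))
s=status.sense();print(s["force"])
```

```text
[ 0.51134286 -0.07186498  0.06      ]
[ 0.05034286 -0.15396498] 0.1619864802706903 162.58536219475602 yaw -0.02907449611651325
[0.42146128 0.16003174 0.008     ] [ 0.41509005 -0.14855134  0.008     ] 0.3086488420620393 3.120948858701118
tip [ 0.55431491 -0.07362095  0.06      ] [ 0.4672042  -0.07006134  0.06      ]
[-0.40092442  0.24213921  0.46369599]
```

Call:
arm_command:
  series:
    - [[0,0,0,0.149],[0,0,0,0.149],[0,0,0,0.149],[0,0,0,0.149],[0,0,0,0.149],[0,0,0,0.149],[0,0,0,0.149],[0,0,0,0.149]]
  jaw: 0
  force: 40

```text
t: 1.0
tcp_pos: [0.2408, 0.5765, 0.231]
tool_rot: [0.008, 0.707, -0.008, 0.707]
force: [-0.6, -0.1, -0.1]
finger_gap: 0.001
```

Call:
arm_command:
  series:
    - [[0,-37,13,0],[0,-37,13,0],[0,-37,13,0],[0,-37,13,0],[0,-37,13,0],[0,-37,13,0],[0,-37,13,0],[0,-37,13,0],[0,-37,13,0]]

```text
t: 1.9
tcp_pos: [0.3525, 0.2403, 0.2314]
tool_rot: [0.006, 0.707, -0.006, 0.707]
force: [0.8, -0.6, 0.3]
finger_gap: 0.001
```

Call:
arm_command:
  series:
    - [[0,-37,13,0],[0,-37,13,0],[0,-37,13,0],[0,-37,13,0],[0,-37,13,0],[0,-37,13,0],[0,-37,13,0],[0,-37,13,0],[0,-37,13,0],[0,0,0,0]]

```text
t: 2.9
tcp_pos: [0.4664, -0.0981, 0.2317]
tool_rot: [0.007, 0.706, -0.009, 0.708]
force: [-0.2, -0.1, 0.9]
finger_gap: -0.004
```

```bash
cat > s.py <<'E'
from h import *
s=status.sense();M=R.from_quat(s["tool_rot"]).as_matrix();yw=-.027
ex=np.array([np.cos(yw),np.sin(yw)]);ey=np.array([-ex[1],ex[0]])
p=s["tcp_pos"]
for n,c in(("wheel",(.5113,-.0719)),("button",(.461,.0821))):
    d=(np.array(p[:2])-c)*1000;print(n,"local mm",(d@ex).round(1),(d@ey).round(1))
print(s["t"],p.round(4),s["force"].round(2),s["finger_gap"],s["q"].round(2),"\n",M.round(3))
E
python3 s.py
```

```text
wheel local mm -44.2 -27.4
button local mm 10.2 -180.0
2.9 [ 0.4664 -0.0981  0.2317] [-0.23 -0.1   0.95] -0.0042038955376699615 [-0.44  0.33  1.8  -0.    1.01 -0.42] 
 [[ 0.004  0.022  1.   ]
 [-0.003  1.    -0.022]
 [-1.    -0.003  0.004]]
```

Call:
arm_command:
  series:
    - [[0,-5,-11,0],[40,0,0,0],[40,0,0,0],[40,0,0,0],[30,0,0,0],[22,0,0,0],[20,0,0,0],[0,0,0,0]]

```text
t: 3.7
tcp_pos: [0.4496, -0.096, 0.0378]
tool_rot: [0.007, 0.709, -0.004, 0.705]
force: [-0.7, 1.1, 0.0]
finger_gap: -0.003
```

```bash
python3 s.py
python3 - <<'E'
from h import *
T,S=snapshot("top"),snapshot("scene")
a=cv2.resize(T[225:325,355:430,::-1],(450,600),interpolation=2);b=cv2.resize(S[150:270,220:290,::-1],(350,600),interpolation=2)
cv2.imwrite("pics/c2.png",np.hstack([a,b]))
E
```

```text
wheel local mm -61.0 -25.8
button local mm -6.6 -178.4
3.7 [ 0.4496 -0.096   0.0378] [-0.69  1.1   0.03] -0.0029051722699902595 [-0.45  0.67  1.98 -0.    0.49 -0.44] 
 [[-0.006  0.016  1.   ]
 [ 0.003  1.    -0.016]
 [-1.     0.003 -0.006]]
```

View pics/c2.png

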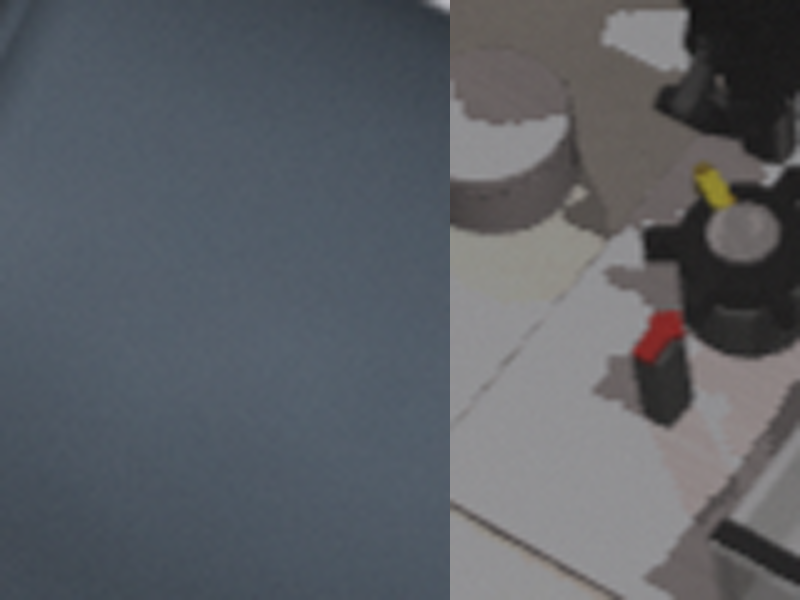

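The arm hides the wheel in the top view. The scene view shows it untouched, with the finger beside it near (765,140) in the crop. I'll let the arm settle before going on.

Call:
arm_command:
  series:
    - [[0,0,0,0],[0,0,0,0],[0,0,0,0]]

```text
t: 4.1
tcp_pos: [0.453, -0.0982, 0.0403]
tool_rot: [0.006, 0.706, -0.006, 0.708]
force: [0.3, 0.8, 0.8]
finger_gap: 0.005
```

```bash
python3 s.py
```

```text
wheel local mm -57.6 -27.9
button local mm -3.1 -180.4
4.1 [ 0.453  -0.0982  0.0403] [0.26 0.77 0.77] 0.0053987096732701035 [-0.46  0.67  1.98 -0.    0.49 -0.44] 
 [[ 0.002  0.017  1.   ]
 [-0.001  1.    -0.017]
 [-1.    -0.001  0.002]]
```

Call:
arm_command:
  series:
    - [[0,0,4,0],[0,0,4,0],[0,0,0,0],[0,5,0,0],[0,5,0,0],[0,5,0,0],[0,5,0,0],[0,5,0,0]]

```text
t: 4.9
tcp_pos: [0.4608, -0.0728, 0.0393]
tool_rot: [0.006, 0.707, -0.006, 0.707]
force: [0.9, -3.1, 0.3]
finger_gap: -0.002
```

Call:
arm_command:
  series:
    - [[0,5,0,0],[0,0,0,0]]

```text
t: 5.1
tcp_pos: [0.461, -0.0673, 0.0394]
tool_rot: [0.006, 0.707, -0.006, 0.707]
force: [0.2, -1.3, -0.1]
finger_gap: -0.0
```

```bash
python3 s.py
cat > y.py <<'E'
import sys
from h import *
S=snapshot("scene");y=blob(S,*Y,BS);print("yellow",y)
if y:
    p=plane("scene",y[0],.058);d=p[:2]-[.5113,-.0719];print(p.round(4),"r",np.hypot(*d).round(4),"wheel",-((-np.degrees(np.arctan2(d[1],d[0]))-1.5)%360-360) if 0 else ((-np.arctan2(d[1],d[0])-.027)).round(3))
if len(sys.argv)>1: cv2.imwrite(sys.argv[1],cv2.resize(S[150:270,210:370,::-1],(800,600),interpolation=2))
E
python3 y.py pics/c3.png
```

```text
wheel local mm -50.4 3.2
button local mm 4.0 -149.4
5.1 [ 0.461  -0.0673  0.0394] [ 0.22 -1.27 -0.11] -0.000205499793727324 [-0.39  0.67  1.97  0.    0.5  -0.37] 
 [[-0.     0.016  1.   ]
 [ 0.     1.    -0.016]
 [-1.     0.    -0.   ]]
yellow (array([277.3, 186.9]), [276, 184, 4, 6, 16])
[ 0.4875 -0.0904  0.058 ] r 0.0301 wheel 2.452
```

View pics/c3.png

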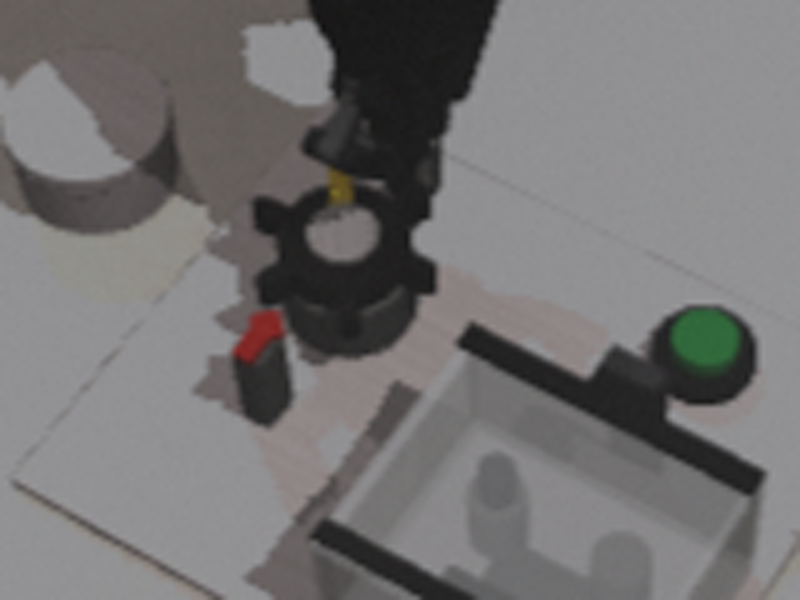

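The wheel has followed the finger by roughly 0.4 rad, with the yellow arm at crop (340,185). I'll carry the sweep on through.

Call:
arm_command:
  series:
    - [[0,4,0,0],[0,4,0,0],[0,4,0,0],[0,4,0,0],[0,4,0,0],[0,4,0,0],[0,0,0,0]]

```text
t: 5.85
tcp_pos: [0.4612, -0.0435, 0.0393]
tool_rot: [0.006, 0.707, -0.006, 0.707]
force: [-0.3, -0.2, -0.3]
finger_gap: 0.001
```

Call:
arm_command:
  series:
    - [[0,0,-20,0],[0,0,0,0]]

```text
t: 6.05
tcp_pos: [0.4383, -0.0428, 0.0392]
tool_rot: [0.007, 0.709, -0.005, 0.705]
force: [-0.4, 0.1, 0.4]
finger_gap: 0.004
```

```bash
python3 s.py; python3 y.py pics/c4.png
```

```text
wheel local mm -73.8 27.1
button local mm -19.3 -125.5
6.05 [ 0.4383 -0.0428  0.0392] [-0.4   0.12  0.4 ] 0.004246630982956603 [-0.35  0.66  2.03 -0.    0.45 -0.33] 
 [[-0.005  0.017  1.   ]
 [ 0.002  1.    -0.017]
 [-1.     0.002 -0.005]]
yellow (array([285.8, 186.9]), [282, 183, 8, 9, 29])
[ 0.4781 -0.074   0.058 ] r 0.0332 wheel 3.051
```

View pics/c4.png

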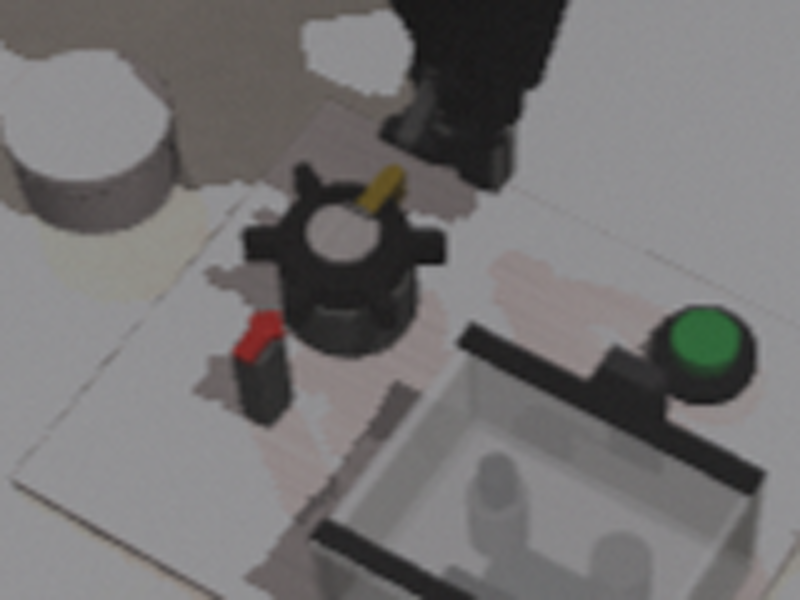

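One sweep gave exactly one click: the yellow arm now points to -x at crop (383,185), 3 clicks short. I'll repeat the sweep.

Call:
arm_command:
  series:
    - [[0,-28,0,0],[0,-27,0,0],[0,0,0,0],[0,0,10,0],[0,0,10,0],[0,0,0,0],[0,5,0,0],[0,5,0,0],[0,5,0,0],[0,5,0,0]]

```text
t: 7.1
tcp_pos: [0.4603, -0.0786, 0.0393]
tool_rot: [0.006, 0.707, -0.006, 0.707]
force: [-1.3, -3.3, 0.4]
finger_gap: 0.001
```

Call:
arm_command:
  series:
    - [[0,5,0,0],[0,5,0,0],[0,4,0,0],[0,4,0,0],[0,4,0,0],[0,4,0,0],[0,4,0,0],[0,5,0,0],[0,0,-20,0],[0,0,0,0]]

```text
t: 8.1
tcp_pos: [0.4381, -0.0425, 0.0391]
tool_rot: [0.007, 0.709, -0.005, 0.705]
force: [-0.3, 0.4, -0.5]
finger_gap: -0.001
```

```bash
python3 s.py; python3 y.py
```

```text
wheel local mm -73.9 27.5
button local mm -19.5 -125.1
8.1 [ 0.4381 -0.0425  0.0391] [-0.29  0.37 -0.45] -0.0010418528559860193 [-0.35  0.66  2.03  0.    0.45 -0.33] 
 [[-0.005  0.017  1.   ]
 [ 0.002  1.    -0.017]
 [-1.     0.002 -0.005]]
yellow (array([291.8, 196.8]), [286, 195, 13, 5, 50])
[ 0.4947 -0.0481  0.058 ] r 0.029 wheel -2.207
```

Call:
arm_command:
  series:
    - [[0,-28,0,0],[0,-27,0,0],[0,0,0,0],[0,0,10,0],[0,0,10,0],[0,0,0,0],[0,5,0,0],[0,5,0,0],[0,5,0,0],[0,5,0,0]]

```text
t: 9.15
tcp_pos: [0.4603, -0.0786, 0.0393]
tool_rot: [0.006, 0.707, -0.006, 0.707]
force: [-0.7, -2.4, -1.0]
finger_gap: -0.001
```

Call:
arm_command:
  series:
    - [[0,5,0,0],[0,5,0,0],[0,4,0,0],[0,4,0,0],[0,4,0,0],[0,4,0,0],[0,4,0,0],[0,5,0,0],[0,0,-20,0],[0,0,0,0]]

```text
t: 10.15
tcp_pos: [0.4381, -0.0424, 0.0392]
tool_rot: [0.007, 0.709, -0.005, 0.705]
force: [-0.2, 0.5, -0.3]
finger_gap: -0.0
```

```bash
python3 s.py; python3 y.py
```

```text
wheel local mm -73.9 27.5
button local mm -19.5 -125.1
10.15 [ 0.4381 -0.0424  0.0392] [-0.17  0.48 -0.31] -0.00021827124886131152 [-0.35  0.66  2.03 -0.    0.45 -0.33] 
 [[-0.005  0.017  1.   ]
 [ 0.002  1.    -0.017]
 [-1.     0.002 -0.005]]
yellow (array([284.5, 206.6]), [280, 202, 9, 11, 53])
[ 0.525  -0.0481  0.058 ] r 0.0275 wheel -1.074
```

One click to go.

Call:
arm_command:
  series:
    - [[0,-28,0,0],[0,-27,0,0],[0,0,0,0],[0,0,10,0],[0,0,10,0],[0,0,0,0],[0,5,0,0],[0,5,0,0],[0,5,0,0],[0,5,0,0]]

```text
t: 11.2
tcp_pos: [0.4603, -0.0786, 0.0393]
tool_rot: [0.006, 0.707, -0.006, 0.707]
force: [-1.8, -2.6, 0.2]
finger_gap: 0.002
```

Call:
arm_command:
  series:
    - [[0,5,0,0],[0,5,0,0],[0,4,0,0],[0,4,0,0],[0,4,0,0],[0,4,0,0],[0,4,0,0],[0,5,0,0],[0,0,-20,0],[0,0,0,0]]

```text
t: 12.2
tcp_pos: [0.4382, -0.0425, 0.0392]
tool_rot: [0.007, 0.709, -0.005, 0.705]
force: [0.1, 0.0, 0.1]
finger_gap: 0.0
```

```bash
python3 s.py; python3 y.py pics/c5.png
```

```text
wheel local mm -73.9 27.4
button local mm -19.5 -125.1
12.2 [ 0.4382 -0.0425  0.0392] [0.08 0.04 0.14] 0.00023506369946314648 [-0.35  0.66  2.03  0.    0.45 -0.33] 
 [[-0.005  0.017  1.   ]
 [ 0.002  1.    -0.017]
 [-1.     0.002 -0.005]]
yellow (array([270.5, 206.1]), [266, 201, 10, 11, 56])
[ 0.5391 -0.0752  0.058 ] r 0.028 wheel 0.09
```

View pics/c5.png

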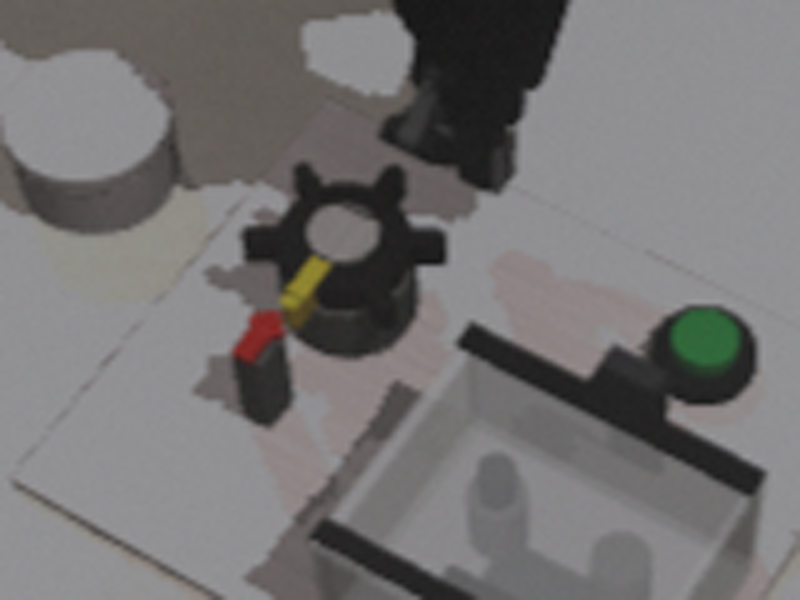

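The yellow arm stands at the red pointer (crop 305,285 against 262,335) and the lid is shut. Next, over to the button.

Call:
arm_command:
  series:
    - [[-20,0,0,0],[-20,0,0,0],[0,30,4,0],[0,30,4,0],[0,30,4,0],[0,30,4,0],[0,5,0,0],[0,0,0,0],[0,0,0,0],[0,0,0,0]]

```text
t: 13.25
tcp_pos: [0.4597, 0.0799, 0.0793]
tool_rot: [0.007, 0.707, -0.007, 0.707]
force: [-0.3, 0.7, -0.2]
finger_gap: -0.0
```

```bash
python3 s.py; python3 y.py
```

```text
wheel local mm -55.7 150.4
button local mm -1.3 -2.2
13.25 [0.4597 0.0799 0.0793] [-0.3   0.65 -0.18] -0.00012251336204698087 [-0.07  0.59  1.95 -0.    0.6  -0.05] 
 [[-0.     0.019  1.   ]
 [-0.     1.    -0.019]
 [-1.    -0.    -0.   ]]
yellow (array([270.5, 206.1]), [266, 201, 10, 11, 56])
[ 0.5391 -0.0752  0.058 ] r 0.028 wheel 0.09
```

Call:
arm_command:
  series:
    - [[20,2,1,0],[20,0,0,0],[4,0,0,0],[3,0,0,0],[3,0,0,0],[2,0,0,0],[2,0,0,0],[0,0,0,0],[0,0,0,0]]

```text
t: 14.2
tcp_pos: [0.4608, 0.0827, 0.0257]
tool_rot: [0.006, 0.707, -0.006, 0.707]
force: [0.4, -3.6, 3.9]
finger_gap: 0.0
```

```bash
python3 s.py; python3 y.py pics/c6.png
```

```text
wheel local mm -54.6 153.2
button local mm -0.2 0.6
14.2 [0.4608 0.0827 0.0257] [ 0.44 -3.6   3.92] 3.2129868229876934e-05 [-0.06  0.7   1.97 -0.    0.47 -0.04] 
 [[ 0.001  0.017  1.   ]
 [-0.     1.    -0.017]
 [-1.    -0.     0.001]]
yellow (array([270.4, 206.2]), [266, 201, 10, 12, 57])
[ 0.5394 -0.0752  0.058 ] r 0.0283 wheel 0.09
```

View pics/c6.png

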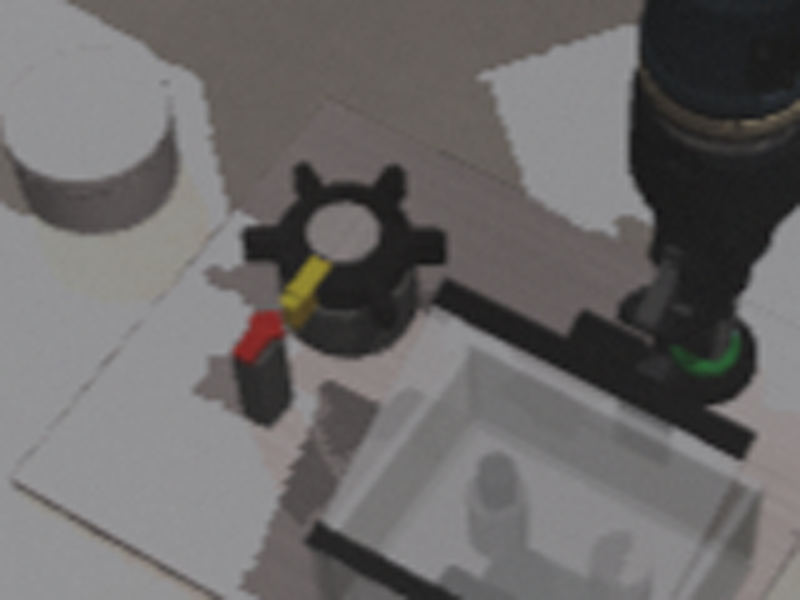

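The button is down (green at crop 705,355) and the lid's front edge has begun to rise. I'll hold briefly, then withdraw up and back.

Call:
arm_command:
  series:
    - [[0,0,0,0],[0,0,0,0],[0,0,0,0],[0,0,0,0],[0,0,0,0],[-5,0,0,0],[-20,0,0,0],[-30,0,0,0],[-30,0,0,0],[0,0,0,0]]

```text
t: 15.25
tcp_pos: [0.4622, 0.0834, 0.1131]
tool_rot: [0.006, 0.705, -0.006, 0.709]
force: [1.0, 0.1, 0.1]
finger_gap: 0.001
```

Call:
arm_command:
  series:
    - [[-20,0,-10,0],[-20,0,-15,0],[0,0,-10,0],[0,0,0,0],[0,0,0,0],[0,0,0,0],[0,0,0,0],[0,0,0,0],[0,0,0,0],[0,0,0,0]]

```text
t: 16.25
tcp_pos: [0.4256, 0.0834, 0.1502]
tool_rot: [0.006, 0.707, -0.006, 0.707]
force: [0.4, 0.1, 0.4]
finger_gap: 0.004
```

```bash
python3 s.py; python3 y.py
python3 - <<'E'
from h import *
cv2.imwrite("pics/c7.png",snapshot("scene")[:,:,::-1])
E
```

```text
wheel local mm -89.8 153.0
button local mm -35.4 0.4
16.25 [0.4256 0.0834 0.1502] [0.43 0.08 0.38] 0.0041080569829867455 [-0.07  0.42  1.98  0.    0.75 -0.05] 
 [[-0.     0.017  1.   ]
 [ 0.     1.    -0.017]
 [-1.     0.    -0.   ]]
yellow (array([270.4, 206.1]), [266, 201, 10, 11, 55])
[ 0.5392 -0.0754  0.058 ] r 0.0281 wheel 0.096
```

View pics/c7.png

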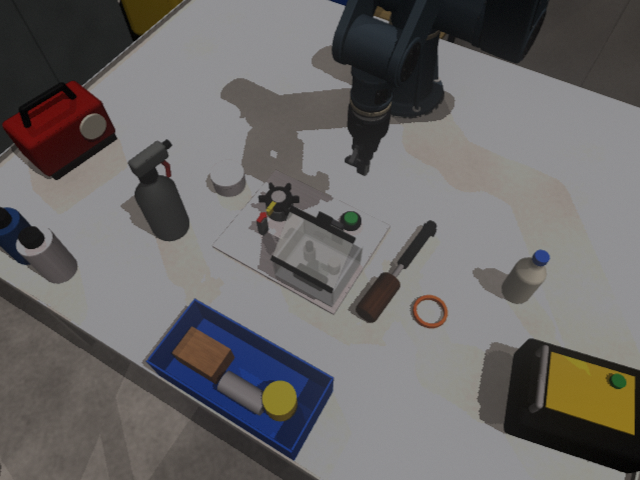

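The lid's front strip is at about (320,226) in the scene view and has moved. I'll check the angle.

Run:
```python
from h import *
yw=-.027;ex=np.array([np.cos(yw),np.sin(yw)]);ey=np.array([-ex[1],ex[0]])
o=np.array([.461,.0821])+95*ex/1e3-75*ey/1e3
for n in("scene","top"):
    p=camera_params(n);f=240/np.tan(np.radians(p["fovy"]/2));E=np.linalg.inv(p["extrinsics"])
    for a in(0,.2,.4,.6,.7,.8,.9):
        l=[]
        for y in(5,145):
            q=o+(105-120*np.cos(a))*ex/1e3+y*ey/1e3;c=E@[*q,.085+.12*np.sin(a),1];l.append((c[:2]/c[2]*f+[p["cx"],p["cy"]]).round(0))
        print(n,a,*l)
S=snapshot("scene");T=snapshot("top")
a=cv2.resize(S[170:310,230:400,::-1],(400,330),interpolation=2);b=cv2.resize(T[190:330,270:440,::-1],(400,330),interpolation=2)
cv2.imwrite("pics/c8.png",np.hstack([a,b]))
```

```text
scene 0 [304. 215.] [363. 245.]
scene 0.2 [303. 209.] [363. 240.]
scene 0.4 [301. 205.] [362. 236.]
scene 0.6 [297. 203.] [360. 235.]
scene 0.7 [295. 203.] [358. 235.]
scene 0.8 [292. 203.] [356. 236.]
scene 0.9 [289. 204.] [354. 237.]
top 0 [358. 259.] [295. 258.]
top 0.2 [359. 256.] [295. 255.]
top 0.4 [360. 251.] [294. 250.]
top 0.6 [360. 244.] [294. 243.]
top 0.7 [361. 240.] [294. 239.]
top 0.8 [361. 235.] [294. 234.]
top 0.9 [362. 230.] [294. 229.]
```

View pics/c8.png

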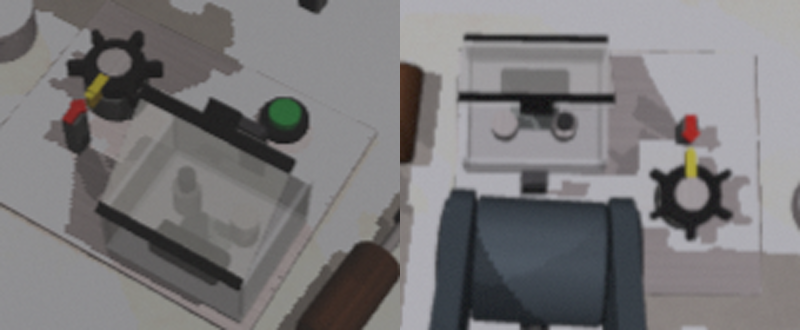

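The top-view strip is at row ≈232, so the lid is at about 0.85 rad. The yellow arm is at the pointer and the button is up, so I'm handing in.

```bash
python3 -c "
from station import ticket
print(ticket.sign_off())"
```

```text
the job is handed in; nothing more can be done
None
```

The box is unlocked and the job is handed in, with the robot's clock at about 16 s of the 54 s allowed. No verdict was reported.

- **Wheel:** it started 4 clicks short. Four straight fingertip sweeps each moved it exactly one click. The yellow arm now stands at the red pointer. The final image reading was about 0.09 rad, a rough figure because it uses the yellow patch's centre rather than the arm's tip.
- **Button and lid:** I pressed the button straight down with about 4 N. The lid sprang up and stands at about 0.85 rad in both views, and the arm kept clear of it. The button looks back up in the last picture.
- **Loose things:** they look unmoved in the last scene picture; I compared by eye and did not measure them. The gripper was well clear, and the force reading was close to zero.

No check failed. The lockbox yaw came out differently from three estimates (-0.02 to -0.04 rad), so I used -0.027.

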